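Straightedge against the contact shoe on the turntable

ROBOT

A 6-joint arm with a two-finger parallel gripper is mounted at the origin on the work surface. World frame = base frame: x ahead of the robot, y to its left, z up, the work surface at z = 0. Lengths are in m, angles in rad, forces in N, time in s.
With the tool pointing down it reaches from about 0.225 to 0.875 m from the base axis. Payload 3.4 kg.
Tool frame: the origin (TCP) lies where the fingers leave the gripper's body, on its centre line; the fingertips stand 73 mm ahead of it and the grasp point (between the pads) lies 54 mm ahead of it (manip.pinch_z is the distance from the TCP to the grasp point, in m); z points along the fingers, y is the line along which they close (so a half turn about z gives the same grasp; the last joint's range is limited). The gripper opens to 85 mm and grips with 20 to 120 N. Pads are 22 mm wide; open, the fingers measure 114 mm over their backs; the gripper's body (76 mm by 85 mm) begins 54 mm behind the grasp point. The pads swing forward as they close: fully open they stand 13 mm farther back than shut.
Start: joints at [-1.381, 0.276, 1.505, -0, 1.361, -0.121], TCP at [0.176, -0.547, 0.304] pointing down, gripper open.
Joint ranges: [-2.89, 2.89], [-0.75, 2.08], [0.22, 2.7], [-1.18, 4.32], [0.11, 2.71], [-2.7, 2.7]. Speed limits (rad/s): [2.57, 2.57, 3.14, 3.14, 3.14, 3.14].

INTERFACE

Orientations are given as a unit quaternion [w, x, y, z].
In Python, from rig import readout, imaging, manip gives the robot as it stands. The module is installed in compiled form; this text tells all that it offers.
- The arm moves only by the tool servo_tool, never from a script. Its argument "moves" is a list of rows, each an object with "dp": the shift along the tool's x, y, z in units of 0.2 m (1.0 is 0.2 m), a list of three; "delta_rot": the turn, a rotation vector about the tool's x, y, z in units of 0.1 rad (1.0 is 0.1 rad), a list of three; "fingers": the opening, from 0 (shut) to 1 (fully open). In form: [{"dp": [dx, dy, dz], "delta_rot": [wx, wy, wz], "fingers": fingers}, ...]. A call has 1 to 5 rows; each row shifts and turns the commanded pose from where the row before left it, along the tool's axes as they then stand; what a row does not reach is not made up. A row lasts 1/10 s, in which the tool goes at most 50 mm and 8.59 degrees, less where a joint would pass 70% of its speed; a pose out of reach is approached as far as the arm can. A call with a number of a shift or a turn outside -1 to 1 is refused whole. A call with a gripper value outside its range is refused whole. The fingers move at their own pace and stop on an object; "force" is the grip in N (left out, the last holds). Time passes only in rows, so rows that do not move let the fingers close. It gives the time, the measured TCP pose, the force, the opening and the grip force at its end, in the units of the state.
- readout.get_state(): the state, without advancing time (a new reading comes with each control period).
- imaging.get_image(name): name is "side" or "top" or "wrist"; returns (picture, depth): 384x512x3 uint8, red, green, blue; 384x512 float32, m along the optical axis (not along the pixel's ray), 0 where there is no reading.
- imaging.calibration(name): a dict with "intrinsics" (3x3 intrinsics, pixels), "dist" ([k1, k2, p1, p2, k3] as OpenCV has them; the pictures are not rectified), "R" (3x3) and "t" (3): a world point X has camera coordinates R X + t; the wrist camera has in their place "hand_eye" (4x4, takes a point from camera to tool coordinates, whose origin is the TCP and whose axes are the flange's). Camera axes: x right, y down, z forward; pixel columns grow to the right and rows downward; lengths in m; the calibration is good to about 2 mm. A picture is of the moment at which its call begins: read the wrist's pose just before it. calibration takes no time and is no camera call.
- manip.sign_off(): hands the job in; it is judged then, once.
The state is a dict: "clock": time; "qpos": joint angles; "qd": joint speeds; "effort": joint torques, N m; "position": TCP position; "ee_rot": TCP orientation; "contact_force": force on the tool from outside, world axes, zero at the start; "moment": the same for the moment, N m; "width": finger opening in m; "gripper_force": force on a finger pad.
Only numpy, scipy, OpenCV 4.12 (cv2) and the standard library are available. Lean on these libraries where they do the work, as an engineer would, in place of code of your own. Each camera call takes 0.05 s, during which the arm holds its last target. There are 200 camera calls.

TASK

First turn the turntable plate until its white mark lines up with the red pointer. Then lay the steel straightedge flat on the plate with its bare edge flush against the bare copper face of the contact shoe, spanning the whole face; set it down gently rather than dropping it, and let go of it with the mark still at the pointer. Leave the other loose things on the table where they are.

Things in the scene. Friction and masses are not known exactly. Their poses are not given: they have to be found in the camera images.
- turntable: Turntable, fixed to the table: a round green base with a black cast-iron plate 240 mm in diameter. Origin: on the turning axis at table height; the plate's upper face is at z = 40 mm. A red pointer block (12 mm wide, 26 mm radially, top also at 40 mm) is fixed to the base just outside the plate's rim, in the origin's +y direction.
- plate (a joint): Turn of the plate about the vertical axis through the turntable's origin, rad, growing anticlockwise seen from above; 0 when the white mark on the plate is exactly at the red pointer; range -1.6 to 1.6. It starts 0.4 to 1.1 rad on the positive side. Stiff: it needs about 0.25 N m (about 3 N at the handle) and stays where it is left.
- pointer (a point): Inner end of the red pointer, at the height of the plate's upper face, 126 mm from the axis.
- mark (a point): Outer end of the white mark on the plate: a white line 8 mm wide and 18 mm long, radial, at the rim, 118 mm from the axis, at the height of the plate's upper face. It lies straight outwards of the handle.
- handle (a point): Top centre of the plate's handle: an upright round wooden post, 22 mm in diameter, 46 mm high above the plate's upper face, 90 mm from the axis, between the white mark and the back of the contact shoe. Free all round and above; its nearest neighbour is the shoe's back, 34 mm away.
- face (a point): Middle of the foot of the shoe's bare copper face, on the plate's upper face. Shoe, bolted to the plate: copper block 100 mm long (this point's x), 18 thick, 30 high; black backing 12 mm thick, 26 high on the side towards the handle. The bare face is the side away from the handle: upright, 15 mm from the axis, looking along this point's -y (z up). The plate is clear in front of it.
- straightedge: Loose: a bright steel blade 160 mm long (x), 50 wide (y), 6 thick, with a blue grip bar on top along its back: 120 mm long, 12 thick, from 6 to 36 mm above the underside, centre line at y = -19 mm. Origin: centre of the blade's underside, z up. The bare edge is the long edge at y = +25 mm. 0.3 to 0.6 kg. Starts flat on the table, to the robot's right of the turntable.
- edge_left (a point): Point on the straightedge's bare edge, at x = -50, y = +25, z = 3 mm in the straightedge's own frame.
- edge_right (a point): Point on the straightedge's bare edge, at x = +50, y = +25, z = 3 mm in the straightedge's own frame.
- micrometer: Bystander: chrome micrometer lying flat, 150 mm long, 18 mm high. Origin at the middle of its underside.
- mirror: Bystander: round black bakelite inspection mirror on a round foot 84 mm in diameter, 130 mm high. Origin under the foot.
- dish: Bystander: square tin dish 110 mm wide, 26 mm high, with three rivet heads in it. Origin under its centre.
- rivet0: Bystander: bronze rivet head, 34 mm in diameter, in the dish.
- rivet1: Bystander: bronze rivet head, 34 mm in diameter, in the dish.
- rivet2: Bystander: bronze rivet head, 34 mm in diameter, in the dish.
- spare_shoe: Bystander: spare copper contact shoe lying loose on the table near the robot's left, 100 x 30 x 30 mm. Not the one to be checked. Origin under its centre.

How it is judged:
On the way, in this order (a step that is already met when the one before it is completed fails the run):
1. the plate stands with its white mark at the red pointer (value of joint plate between -0.06 and 0.06 rad), for 0.3 s.
2. the straightedge lies flat on the plate with its bare edge flush against the copper face (y of edge_left in the frame of face between -0.002 and 0.002 m and y of edge_right in the frame of face between -0.002 and 0.002 m and x of straightedge in the frame of face between -0.03 and 0.03 m and z of straightedge in the frame of face between -0.0025 and 0.0025 m and angle between straightedge's own z axis and vertical below 0.04 rad), for 0.2 s.
At the end, for the whole second after the job is handed in: Plate within 0.06 rad of the pointer; straightedge released, at rest, flat on the plate (tilt < 0.04 rad, within 2.5 mm of it); its edge points, 50 mm either side of its middle, within 2 mm of the copper face's plane; its middle within 30 mm of the face's middle along it (all of step 1 and all of step 2 and linear speed of straightedge below 0.01 m/s); the robot touches nothing.
It fails at once if the straightedge is dropped or rammed onto the plate: moving faster than 0.3 m/s when less than 20 mm above it (linear speed of straightedge above 0.3 m/s and z of straightedge in the frame of face between -0.005 and 0.02 m and horizontal distance between straightedge and turntable below 0.12 m).
It fails at once if one of the other loose things is shifted by more than 30 mm (distance of any of micrometer, mirror, dish, rivet0, rivet1, rivet2, spare_shoe from where it was at the start of the episode above 0.03 m).
It also fails if it takes over 56 s, if anything falls off the work surface, if the arm or the gripper's body presses on something with over 40 N, if the wrist force passes 120 N, or if a joint passes its speed limit or range.

## Working session

There is one attempt and no reset: what is moved stays moved. The work goes in short steps, Python scripts to look and compute and a tool call to move; the robot and the scene stay as the last step left them, time stands still between calls to the robot, and variables do not carry over. Pictures are saved under pics/ and viewed, at most 10 in all, crops included, and the job is handed in when it is done.

Besides the shell and the picture viewer there is one more tool, called after ">>>" as name([rows], argument=value, ...), one row to a line, values as JSON. servo_tool: Moves the arm, as the interface text tells. Its arguments: {"type":"object","properties":{"moves":{"type":"array"},"force":{"type":"number"}},"required":["moves"]}

```bash
mkdir -p pics
python3 - <<'E'
from rig import readout, imaging, manip
import cv2, numpy as np
s=readout.get_state(); print({k:np.round(v,3).tolist() for k,v in s.items()}, manip.pinch_z)
for n in("top","side"):
    im,d=imaging.get_image(n); np.savez(f"{n}0.npz",im=im,d=d)
    cv2.imwrite(f"pics/{n}0.png",im[:,:,::-1])
    c=imaging.calibration(n); print(n,{k:np.round(v,4).tolist() for k,v in c.items()})
print(imaging.calibration("wrist"))
E
```

```text
{'clock': 0.0, 'qpos': [-1.381, 0.277, 1.506, 0.0, 1.361, -0.121], 'qd': [0.0, 0.0, 0.001, -0.0, -0.0, -0.001], 'effort': [0.002, -41.677, -24.58, -0.0, 0.011, -0.0], 'position': [0.176, -0.547, 0.303], 'ee_rot': [-0.001, 0.988, 0.155, -0.0], 'contact_force': [0.01, 0.283, -0.183], 'moment': [-0.001, -0.026, 0.015], 'gripper_force': 0.0, 'width': 0.085} 0.0539
top {'intrinsics': [[357.6151, 0.0, 246.7888], [0.0, 357.6151, 190.1527], [0.0, 0.0, 1.0]], 'dist': [0.0059, 0.0, 0.0, 0.0, 0.0], 'R': [[0.0143, -0.9995, 0.0287], [-0.9976, -0.0163, -0.0678], [0.0683, -0.0277, -0.9973]], 't': [0.0215, 0.5984, 0.9636]}
side {'intrinsics': [[479.1112, 0.0, 246.4591], [0.0, 479.1112, 195.4672], [0.0, 0.0, 1.0]], 'dist': [-0.1735, 0.0, 0.0, 0.0, 0.0], 'R': [[-0.9746, -0.2231, -0.0205], [-0.1025, 0.5253, -0.8447], [0.1992, -0.8211, -0.5348]], 't': [0.6008, 0.1074, 1.461]}
{'intrinsics': array([[301.12975903,   0.        , 259.60495712],
       [  0.        , 301.12975903, 192.36392324],
       [  0.        ,   0.        ,   1.        ]]), 'dist': array([0.0245815, 0.       , 0.       , 0.       , 0.       ]), 'hand_eye': array([[ 2.39456520e-05, -9.53129333e-01, -3.02563172e-01,
         7.77600022e-02],
       [ 9.99999977e-01, -4.13800323e-05,  2.09497321e-04,
        -1.46037328e-05],
       [-2.12198116e-04, -3.02563171e-01,  9.53129311e-01,
        -6.89953784e-02],
       [ 0.00000000e+00,  0.00000000e+00,  0.00000000e+00,
         1.00000000e+00]])}
```

View pics/top0.png

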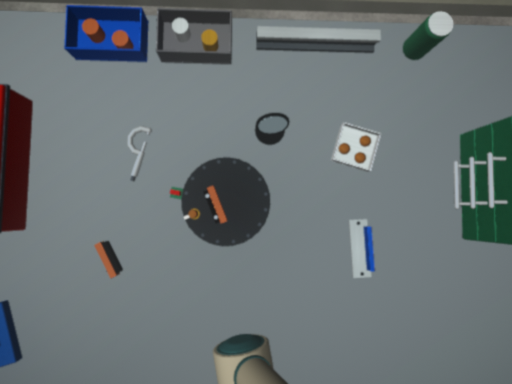

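View pics/side0.png

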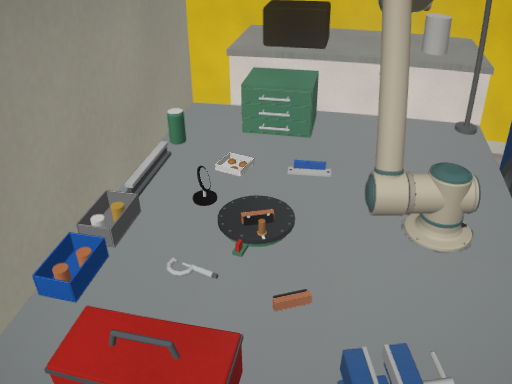

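The top view shows the plate centre near (226,201), the red pointer at (176,193), the handle at (194,214) with the mark at (187,217), the shoe at (217,205), and the straightedge at (361,248) with its grip on the right (-y) side. The side view agrees.

```bash
cat > h.py <<'E'
import numpy as np, cv2
from scipy.spatial.transform import Rotation as Ro
from rig import readout, imaging, manip
def rot(s): w,x,y,z=s["ee_rot"]; return Ro.from_quat([x,y,z,w]).as_matrix()
def pose(name,s=None):
    c=imaging.calibration(name)
    if name=="wrist":
        H=c["hand_eye"]; R=rot(s); return c, R@H[:3,:3], R@H[:3,3]+s["position"]
    R=np.array(c["R"]); return c,R.T,-R.T@np.array(c["t"])
def cast(P,px,z):
    c,R,o=P; px=np.asarray(px,float).reshape(-1,1,2)
    n=cv2.undistortPoints(px,np.array(c["intrinsics"]),np.array(c["dist"])).reshape(-1,2)
    d=np.c_[n,np.ones(len(n))]@R.T
    return o+d*((z-o[2])/d[:,2])[:,None]
def mask(im,name):
    h=cv2.cvtColor(im,cv2.COLOR_RGB2HSV); H,S,V=[h[:,:,i].astype(int) for i in range(3)]
    return {"red":((H<6)|(H>174))&(S>170)&(V>70),"blue":(H>105)&(H<130)&(S>130)&(V>50),
     "bright":(S<50)&(V>135),"copper":(H>=3)&(H<16)&(S>110)&(V>90),"black":V<60,
     "wood":(H>=8)&(H<22)&(S>80)&(V>60),"green":(H>45)&(H<85)&(S>70)}[name]
def blob(m,roi):
    x0,y0,x1,y1=roi; k=np.zeros(m.shape,np.uint8); k[y0:y1,x0:x1]=m[y0:y1,x0:x1]
    n,l,st,ce=cv2.connectedComponentsWithStats(k)
    i=1+np.argmax(st[1:,4]); ys,xs=np.where(l==i); return np.c_[xs,ys].astype(float)
E
python3 - <<'E'
from h import *
im=np.load("top0.npz")["im"]; P=pose("top")
b=blob(mask(im,"black"),(170,145,285,260)); 
hull=cv2.convexHull(b.astype(np.float32)).reshape(-1,2)
w=cast(P,hull,.04)[:,:2]; A=np.c_[2*w,np.ones(len(w))]; r=np.linalg.lstsq(A,(w**2).sum(1),rcond=None)[0]
c=r[:2]; print("plate",c,np.sqrt(r[2]+c@c))
for n,z,roi in(("red",.04,(165,180,186,205)),("copper",.07,(203,180,232,228)),("wood",.086,(186,205,203,222)),("bright",.04,(180,210,192,222)),("bright",.006,(340,210,372,285)),("blue",.036,(360,220,380,280))):
    p=blob(mask(im,n),roi); q=cast(P,p,z)[:,:2]; rr=cv2.minAreaRect(q.astype(np.float32))
    print(n,len(p),p.mean(0),q.mean(0).round(4),"rect",np.round(rr[0],4),np.round(rr[1],4),round(rr[2],1), "ang/dist from plate",np.arctan2(*(q.mean(0)-c)[::-1]),np.hypot(*(q.mean(0)-c)))
cv2.imwrite("pics/crop0.png",cv2.resize(im[140:290,160:390,::-1],None,fx=3.4,fy=3.4,interpolation=cv2.INTER_CUBIC))
E
```

```text
plate [0.56655103 0.08761583] 0.11593505339638019
red 31 [174.90322581 192.        ] [0.5885 0.2236] rect [0.5883 0.2237] [0.0226 0.0089] 79.6 ang/dist from plate 1.4108114331421073 0.13779005412566742
copper 293 [216.62798635 203.88054608] [0.5576 0.1099] rect [0.5574 0.1102] [0.1014 0.0201] 22.4 ang/dist from plate 1.9537501590975497 0.024010680835837146
wood 111 [194.         213.41441441] [0.532  0.1659] rect [0.532  0.1654] [0.0296 0.0271] 27.8 ang/dist from plate 1.9866731899571286 0.08558295223854963
bright 25 [185.4  216.96] [0.5223 0.1939] rect [0.5227 0.194 ] [0.0096 0.0166] 27.5 ang/dist from plate 1.9653961951938204 0.11518232759142012
bright 907 [357.8092613  248.11025358] [ 0.4425 -0.281 ] rect [ 0.4431 -0.2859] [0.1656 0.054 ] 3.8 ang/dist from plate -1.8953170492766664 0.3889212670714273
blue 312 [368.98076923 248.47435897] [ 0.4445 -0.3012] rect [ 0.4433 -0.3012] [0.1184 0.0194] 3.6 ang/dist from plate -1.8749305673091805 0.4075072874421839
```

View pics/crop0.png

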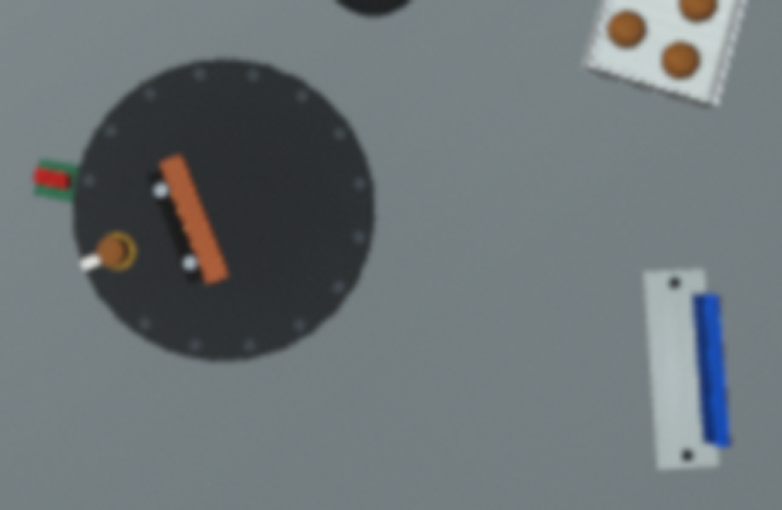

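```bash
cat >> h.py <<'E'
def plan(p,yaw,n):
    "rows (tool axes, move units) for a straight world path to TCP p with tool-x heading yaw, tool kept down"
    s=readout.get_state(); R=rot(s); th=np.arctan2(R[1,0],R[0,0]); a=((yaw-th+np.pi)%(2*np.pi)-np.pi)/n
    d=(np.array(p)-s["position"])/n
    tilt=R.T@np.array([0,0,-1]); print("at",np.round(s["position"],4),"yaw",round(th,4),"tilt",np.round(tilt[:2],4),"t",round(s["clock"],2))
    for i in range(n):
        t=th+a*i; c,q=np.cos(t),np.sin(t)
        print([round(float(x),3) for x in np.array([d@[c,q,0],d@[q,-c,0],-d[2]])/.2], round(-a*10,3))
E
python3 - <<'E'
from h import *
plan([.532,.169,.25],1.965,17)
E
```

```text
at [ 0.1758 -0.5471  0.3031] yaw 0.3108 tilt [-0.0002  0.0017] t 0.1
[0.164, -0.168, 0.016] -0.973
[0.18, -0.152, 0.016] -0.973
[0.194, -0.134, 0.016] -0.973
[0.206, -0.114, 0.016] -0.973
[0.216, -0.094, 0.016] -0.973
[0.224, -0.072, 0.016] -0.973
[0.23, -0.05, 0.016] -0.973
[0.234, -0.028, 0.016] -0.973
[0.235, -0.005, 0.016] -0.973
[0.235, 0.018, 0.016] -0.973
[0.232, 0.041, 0.016] -0.973
[0.227, 0.063, 0.016] -0.973
[0.219, 0.085, 0.016] -0.973
[0.21, 0.106, 0.016] -0.973
[0.199, 0.126, 0.016] -0.973
[0.186, 0.144, 0.016] -0.973
[0.171, 0.162, 0.016] -0.973
```

>>> servo_tool([
  {"dp": [0.16, -0.17, 0.016], "delta_rot": [0, 0, -0.97], "fingers": 1},
  {"dp": [0.18, -0.15, 0.016], "delta_rot": [0, 0, -0.97], "fingers": 1},
  {"dp": [0.19, -0.13, 0.016], "delta_rot": [0, 0, -0.97], "fingers": 1},
  {"dp": [0.21, -0.11, 0.016], "delta_rot": [0, 0, -0.97], "fingers": 1},
  {"dp": [0.22, -0.09, 0.016], "delta_rot": [0, 0, -0.97], "fingers": 1},
])

```text
clock: 0.6
position: [0.2824, -0.3365, 0.2875]
ee_rot: [-0.0, 0.921, 0.389, 0.0]
contact_force: [0.4, -0.1, -0.0]
width: 0.0853
gripper_force: 0.0
```

>>> servo_tool([
  {"dp": [0.22, -0.07, 0.016], "delta_rot": [0, 0, -0.97], "fingers": 1},
  {"dp": [0.23, -0.05, 0.016], "delta_rot": [0, 0, -0.97], "fingers": 1},
  {"dp": [0.23, -0.03, 0.016], "delta_rot": [0, 0, -0.97], "fingers": 1},
  {"dp": [0.235, -0.005, 0.016], "delta_rot": [0, 0, -0.97], "fingers": 1},
  {"dp": [0.235, 0.02, 0.016], "delta_rot": [0, 0, -0.97], "fingers": 1},
])

```text
clock: 1.1
position: [0.3867, -0.1273, 0.2717]
ee_rot: [0.0, 0.801, 0.599, -0.0]
contact_force: [2.0, -0.3, -0.3]
width: 0.0855
gripper_force: 0.0
```

>>> servo_tool([
  {"dp": [0.23, 0.04, 0.016], "delta_rot": [0, 0, -0.97], "fingers": 1},
  {"dp": [0.23, 0.06, 0.016], "delta_rot": [0, 0, -0.97], "fingers": 1},
  {"dp": [0.22, 0.085, 0.016], "delta_rot": [0, 0, -0.97], "fingers": 1},
  {"dp": [0.21, 0.105, 0.016], "delta_rot": [0, 0, -0.97], "fingers": 1},
])

```text
clock: 1.5
position: [0.4704, 0.0416, 0.2588]
ee_rot: [0.0, 0.67, 0.742, -0.0]
contact_force: [0.5, -0.2, 0.0]
width: 0.0852
gripper_force: 0.0
```

Run:
```python
from h import *
s=readout.get_state(); im,d=imaging.get_image("wrist"); np.savez("w1.npz",im=im,d=d,p=s["position"],q=s["ee_rot"])
cv2.imwrite("pics/w1.png",im[:,:,::-1])
plan([.532,.169,.18],1.965,3)
```

```text
at [0.4734 0.0475 0.2584] yaw 1.6788 tilt [-0.0065 -0.0041] t 1.55
[0.191, 0.119, 0.131] -0.954
[0.179, 0.137, 0.131] -0.954
[0.165, 0.153, 0.131] -0.954
```

View pics/w1.png

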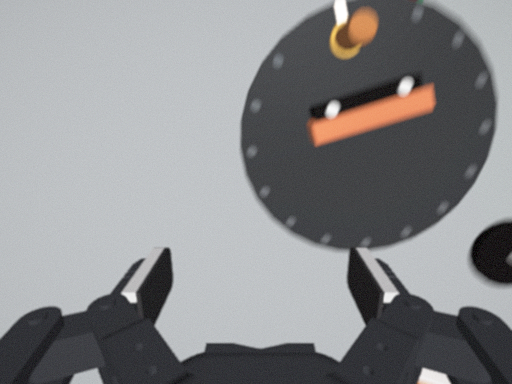

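The wrist view shows the whole plate centred around (370,120), the handle top at about (363,25), the mark at (341,10) and the copper strip at (373,115).

Run:
```python
from h import *
f=np.load("w1.npz"); im=f["im"]; P=pose("wrist",dict(position=f["p"],ee_rot=f["q"]))
b=blob(mask(im,"black"),(225,0,465,255)); hull=cv2.convexHull(b.astype(np.float32)).reshape(-1,2); hull=hull[(hull[:,1]>3)&(hull[:,0]<461)]
w=cast(P,hull,.04)[:,:2]; r=np.linalg.lstsq(np.c_[2*w,np.ones(len(w))],(w**2).sum(1),rcond=None)[0]; c=r[:2]
print("plate",c,np.sqrt(r[2]+c@c))
for n,z,roi in(("copper",.07,(300,75,445,150)),("wood",.086,(348,5,382,45))):
    q=cast(P,blob(mask(im,n),roi),z)[:,:2]; rr=cv2.minAreaRect(q.astype(np.float32)); print(n,q.mean(0),rr, np.arctan2(*(q.mean(0)-c)[::-1]))
```

```text
plate [0.5698712  0.13272784] 0.035139419900844154
copper [0.55672269 0.11312481] ((0.5554638504981995, 0.11287935078144073), (0.10378509759902954, 0.02374930866062641), 21.96896743774414) -2.161612647769055
wood [0.53045409 0.17294298] ((0.5309309363365173, 0.17324212193489075), (0.02107996493577957, 0.02365575172007084), 11.390893936157227) 2.346173493459382
```

>>> servo_tool([
  {"dp": [0.2, 0.12, 0.13], "delta_rot": [0, 0, -0.95], "fingers": 1},
  {"dp": [0.185, 0.135, 0.13], "delta_rot": [0, 0, -0.95], "fingers": 1},
  {"dp": [0.17, 0.155, 0.13], "delta_rot": [0, 0, -0.95], "fingers": 1},
  {"dp": [0, 0, 0], "delta_rot": [0, 0, 0], "fingers": 1},
])

```text
clock: 1.95
position: [0.5263, 0.1612, 0.1816]
ee_rot: [-0.002, 0.558, 0.83, -0.001]
contact_force: [-0.6, -1.2, -0.4]
width: 0.0858
gripper_force: 0.0
```

Run:
```python
from h import *
plan([.531,.172,.122],1.965,3)
```

```text
at [0.5263 0.1612 0.1816] yaw 1.9584 tilt [-0.0028  0.0041] t 1.95
[0.014, 0.014, 0.099] -0.022
[0.014, 0.014, 0.099] -0.022
[0.014, 0.014, 0.099] -0.022
```

>>> servo_tool([
  {"dp": [0.01, 0.01, 0.1], "delta_rot": [0, 0, 0], "fingers": 1},
  {"dp": [0.01, 0.01, 0.1], "delta_rot": [0, 0, 0], "fingers": 1},
  {"dp": [0.01, 0.01, 0.1], "delta_rot": [0, 0, 0], "fingers": 1},
  {"dp": [0, 0, 0], "delta_rot": [0, 0, 0], "fingers": 1},
  {"dp": [0, 0, 0], "delta_rot": [0, 0, 0], "fingers": 0.2},
])

```text
clock: 2.45
position: [0.5293, 0.1648, 0.1256]
ee_rot: [-0.0, 0.56, 0.829, -0.0]
contact_force: [-0.8, 0.1, 0.4]
width: 0.0731
gripper_force: 0.0
```

>>> servo_tool([
  {"dp": [0, 0, 0], "delta_rot": [0, 0, 0], "fingers": 0.1},
  {"dp": [0, 0, 0], "delta_rot": [0, 0, 0], "fingers": 0.1},
  {"dp": [0, 0, 0], "delta_rot": [0, 0, 0], "fingers": 0.1},
  {"dp": [0, 0, 0], "delta_rot": [0, 0, 0], "fingers": 0.1},
], force=25)

```text
clock: 2.85
position: [0.5308, 0.1657, 0.1267]
ee_rot: [0.001, 0.56, 0.829, 0.001]
contact_force: [1.8, 0.9, 4.1]
width: 0.0214
gripper_force: 25.1
```

Run:
```python
from h import *
plan([.531,.172,.122],1.965,1); print(readout.get_state()["contact_force"])
```

```text
at [0.5308 0.1657 0.1267] yaw 1.9537 tilt [ 0.0006 -0.0039] t 2.85
[0.029, 0.013, 0.024] -0.113
[1.77478654 0.9057557  4.14616873]
```

>>> servo_tool([
  {"dp": [-0.001, 0.03, 0], "delta_rot": [0, 0, 0.7], "fingers": 0.1},
  {"dp": [-0.001, 0.03, 0], "delta_rot": [0, 0, 0.7], "fingers": 0.1},
  {"dp": [-0.001, 0.03, 0], "delta_rot": [0, 0, 0.7], "fingers": 0.1},
  {"dp": [-0.001, 0.03, 0], "delta_rot": [0, 0, 0.7], "fingers": 0.1},
])

```text
clock: 3.25
position: [0.5528, 0.1719, 0.1266]
ee_rot: [-0.0, 0.671, 0.742, 0.001]
contact_force: [-1.6, 2.3, 5.3]
width: 0.0214
gripper_force: 25.3
```

>>> servo_tool([
  {"dp": [-0.001, 0.03, 0], "delta_rot": [0, 0, 0.7], "fingers": 0.1},
  {"dp": [-0.001, 0.03, 0], "delta_rot": [0, 0, 0.7], "fingers": 0.1},
  {"dp": [-0.001, 0.03, 0], "delta_rot": [0, 0, 0.7], "fingers": 0.1},
  {"dp": [-0.001, 0.03, 0], "delta_rot": [0, 0, 0.7], "fingers": 0.1},
  {"dp": [0, 0, 0], "delta_rot": [0, 0, 0], "fingers": 0.1},
])

```text
clock: 3.75
position: [0.5781, 0.1718, 0.1267]
ee_rot: [0.0, 0.767, 0.641, 0.002]
contact_force: [0.5, 5.5, 5.4]
width: 0.0211
gripper_force: 25.4
```

Run:
```python
from h import *
c=np.array([.5665,.0876]); s=readout.get_state(); d=s["position"][:2]-c
print("tcp polar",np.arctan2(d[1],d[0]),np.hypot(*d),s["contact_force"])
plan([.58,.17,.122],1.411,1)
im,_=imaging.get_image("top"); np.save("top1.npy",im)
cv2.imwrite("pics/crop1.png",cv2.resize(im[150:250,160:290,::-1],None,fx=5,fy=5,interpolation=cv2.INTER_CUBIC))
```

```text
tcp polar 1.433576366558271 0.08495589313364921 [0.45044488 5.52406391 5.37286873]
at [0.5781 0.1718 0.1267] yaw 1.3921 tilt [-0.0034 -0.0029] t 3.75
[-0.007, 0.011, 0.023] -0.189
```

View pics/crop1.png

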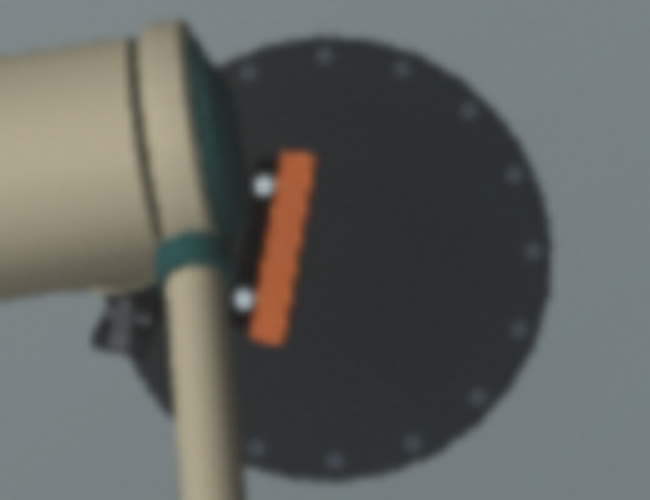

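The crop shows the shoe clear at (283,250) of the crop, while the wrist hides the handle and the pointer. I'll measure the shoe's direction.

Run:
```python
from h import *
im=np.load("top1.npy"); P=pose("top")
q=cast(P,blob(mask(im,"copper"),(205,175,228,224)),.07)[:,:2]; rr=cv2.minAreaRect(q.astype(np.float32)); print(rr,q.mean(0))
u=np.linalg.svd(q-q.mean(0))[2][0]; print("axis deg",np.degrees(np.arctan2(u[1],u[0])))
```

```text
((0.5703346133232117, 0.11134827136993408), (0.019703708589076996, 0.10171671211719513), 81.21220397949219) [0.56997035 0.11144947]
axis deg 171.2951058395786
```

>>> servo_tool([
  {"dp": [0, 0, 0], "delta_rot": [0, 0, 0], "fingers": 0.6},
  {"dp": [0, 0, 0], "delta_rot": [0, 0, 0], "fingers": 1},
  {"dp": [0, 0, -0.1], "delta_rot": [0, 0, 0], "fingers": 1},
  {"dp": [0, 0, -0.22], "delta_rot": [0, 0, 0], "fingers": 1},
  {"dp": [0, 0, -0.24], "delta_rot": [0, 0, 0], "fingers": 1},
])

```text
clock: 4.3
position: [0.5751, 0.1696, 0.2365]
ee_rot: [-0.001, 0.767, 0.642, -0.003]
contact_force: [1.8, 1.0, -0.5]
width: 0.085
gripper_force: 0.0
```

>>> servo_tool([
  {"dp": [-0.22, 0, -0.1], "delta_rot": [0, 0, 0], "fingers": 1},
  {"dp": [-0.24, 0, 0], "delta_rot": [0, 0, 0], "fingers": 1},
  {"dp": [-0.1, 0, 0], "delta_rot": [0, 0, 0], "fingers": 1},
  {"dp": [0, 0, 0], "delta_rot": [0, 0, 0], "fingers": 1},
  {"dp": [0, 0, 0], "delta_rot": [0, 0, 0], "fingers": 1},
])

```text
clock: 4.8
position: [0.5564, 0.0598, 0.2571]
ee_rot: [-0.0, 0.767, 0.641, -0.0]
contact_force: [0.8, 1.4, 0.8]
width: 0.0852
gripper_force: 0.0
```

Run:
```python
from h import *
s=readout.get_state(); im,d=imaging.get_image("wrist"); np.savez("w2.npz",im=im,d=d,p=s["position"],q=s["ee_rot"])
cv2.imwrite("pics/w2.png",im[:,:,::-1]); print(s["position"])
t,_=imaging.get_image("top"); np.save("top2.npy",t)
```

```text
[0.55639803 0.05978392 0.25706214]
```

View pics/w2.png

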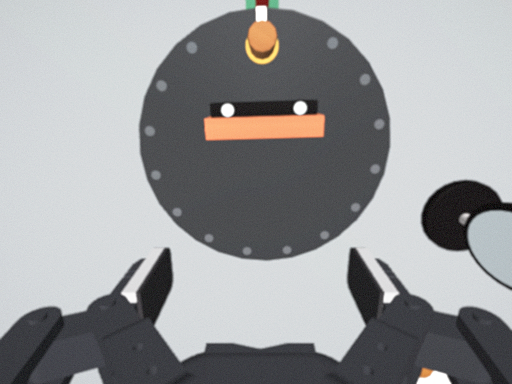

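The wrist view shows the mark (262,13), the pointer (262,3) and the handle (262,37) in one column, so the plate is at the pointer. The copper's lower border at about (265,139) is the top edge of its face.

Run:
```python
from h import *
f=np.load("w2.npz"); im=f["im"]; P=pose("wrist",dict(position=f["p"],ee_rot=f["q"]))
h=mask(im,"black"); b=blob(h,(125,5,405,265)); b=b[(b[:,1]>20)&(b[:,1]<262)]
hull=cv2.convexHull(b.astype(np.float32)).reshape(-1,2); hull=hull[hull[:,1]>24]
w=cast(P,hull,.04)[:,:2]; r=np.linalg.lstsq(np.c_[2*w,np.ones(len(w))],(w**2).sum(1),rcond=None)[0]; c=r[:2]
print("plate",c,np.sqrt(r[2]+c@c))
p=blob(mask(im,"copper"),(195,105,335,150)); q=cast(P,p,.07)[:,:2]; print("copper",cv2.minAreaRect(q.astype(np.float32)))
xs=np.arange(212,318); lo=np.array([[x,p[p[:,0]==x,1].max()+.5] for x in xs]); e=cast(P,lo,.07)[:,:2]
u=np.linalg.svd(e-e.mean(0))[2][0]; u*=np.sign(u[0]); res=(e-e.mean(0))@[-u[1],u[0]]
print("face line pt",e.mean(0),"ang",np.arctan2(u[1],u[0]),"rms",res.std(),"dist from axis",(e.mean(0)-c)@[-u[1],u[0]])
q0=cast(P,[[p[:,0].min()-.5,130],[p[:,0].max()+.5,130]],.07)[:,:2]; print("ends mid",q0.mean(0),np.hypot(*(q0[1]-q0[0])))
for n,roi,z in(("red",(240,0,285,9),.04),("bright",(250,4,274,22),.04)):
    g=cast(P,blob(mask(im,n),roi),z)[:,:2].mean(0)-c; print(n,np.arctan2(g[1],g[0]),np.hypot(*g))
# straightedge from top view
im=np.load("top2.npy");P=pose("top")
g=cast(P,blob(mask(im,"blue"),(360,220,382,282)),.036)[:,:2]; print("grip top",cv2.minAreaRect(g.astype(np.float32)))
```

```text
plate [0.5723352  0.12833455] 0.02375962881832841
copper ((0.5694485306739807, 0.11191922426223755), (0.019725920632481575, 0.10022865980863571), 81.34821319580078)
face line pt [0.56828895 0.10216795] ang -0.1510037126897053 rms 0.00024107452027802878 dist from axis -0.026477522373326658
ends mid [0.56910821 0.10923692] 0.10109497230938917
red 1.4104440459362475 0.08114114680538927
bright 1.4266525772641176 0.07292568352559553
grip top ((0.4433409869670868, -0.30120453238487244), (0.11839506775140762, 0.019407767802476883), 3.649813652038574)
```

Run:
```python
from h import *
plan([.385,-.300,.25],.064,14)
```

```text
at [0.5568 0.0608 0.257 ] yaw 1.3945 tilt [-0.0001  0.0009] t 4.9
[-0.138, -0.038, 0.003] 0.95
[-0.141, -0.025, 0.003] 0.95
[-0.142, -0.011, 0.003] 0.95
[-0.143, 0.002, 0.003] 0.95
[-0.142, 0.016, 0.003] 0.95
[-0.14, 0.029, 0.003] 0.95
[-0.136, 0.042, 0.003] 0.95
[-0.132, 0.055, 0.003] 0.95
[-0.126, 0.067, 0.003] 0.95
[-0.119, 0.079, 0.003] 0.95
[-0.111, 0.09, 0.003] 0.95
[-0.102, 0.1, 0.003] 0.95
[-0.092, 0.109, 0.003] 0.95
[-0.081, 0.118, 0.003] 0.95
```

>>> servo_tool([
  {"dp": [-0.14, -0.04, 0], "delta_rot": [0, 0, 0.95], "fingers": 1},
  {"dp": [-0.14, -0.025, 0], "delta_rot": [0, 0, 0.95], "fingers": 1},
  {"dp": [-0.14, -0.01, 0], "delta_rot": [0, 0, 0.95], "fingers": 1},
  {"dp": [-0.14, 0, 0.01], "delta_rot": [0, 0, 0.95], "fingers": 1},
  {"dp": [-0.14, 0.015, 0], "delta_rot": [0, 0, 0.95], "fingers": 1},
])

```text
clock: 5.4
position: [0.4948, -0.0671, 0.2549]
ee_rot: [-0.0, 0.897, 0.443, -0.0]
contact_force: [0.8, 0.1, -0.1]
width: 0.0853
gripper_force: 0.0
```

>>> servo_tool([
  {"dp": [-0.14, 0.03, 0], "delta_rot": [0, 0, 0.95], "fingers": 1},
  {"dp": [-0.135, 0.04, 0], "delta_rot": [0, 0, 0.95], "fingers": 1},
  {"dp": [-0.13, 0.055, 0.01], "delta_rot": [0, 0, 0.95], "fingers": 1},
  {"dp": [-0.125, 0.07, 0], "delta_rot": [0, 0, 0.95], "fingers": 1},
  {"dp": [-0.12, 0.08, 0], "delta_rot": [0, 0, 0.95], "fingers": 1},
])

```text
clock: 5.9
position: [0.4342, -0.1963, 0.2532]
ee_rot: [-0.0, 0.976, 0.219, -0.0]
contact_force: [0.9, 0.3, -0.4]
width: 0.0855
gripper_force: 0.0
```

>>> servo_tool([
  {"dp": [-0.11, 0.09, 0], "delta_rot": [0, 0, 0.95], "fingers": 1},
  {"dp": [-0.1, 0.1, 0], "delta_rot": [0, 0, 0.95], "fingers": 1},
  {"dp": [-0.09, 0.11, 0.01], "delta_rot": [0, 0, 0.95], "fingers": 1},
  {"dp": [-0.08, 0.12, 0], "delta_rot": [0, 0, 0.95], "fingers": 1},
  {"dp": [0, 0, 0], "delta_rot": [0, 0, 0], "fingers": 1},
])

```text
clock: 6.4
position: [0.386, -0.3018, 0.2512]
ee_rot: [0.001, 1.0, 0.031, -0.0]
contact_force: [-0.5, 0.5, 0.1]
width: 0.0851
gripper_force: 0.0
```

>>> servo_tool([
  {"dp": [0, 0, 0], "delta_rot": [0, 0, 0], "fingers": 1},
  {"dp": [0, 0, 0], "delta_rot": [0, 0, 0], "fingers": 1},
])

```text
clock: 6.6
position: [0.3867, -0.2986, 0.2512]
ee_rot: [-0.0, 0.999, 0.033, -0.0]
contact_force: [-0.2, -0.5, -0.4]
width: 0.0851
gripper_force: 0.0
```

Run:
```python
from h import *
s=readout.get_state(); im,d=imaging.get_image("wrist"); np.savez("w3.npz",im=im,d=d,p=s["position"],q=s["ee_rot"])
cv2.imwrite("pics/w3.png",im[:,:,::-1]); print(s["position"],s["ee_rot"])
```

```text
[ 0.38667373 -0.29855239  0.25123592] [-4.97632342e-04  9.99458980e-01  3.28861033e-02 -6.74564618e-05]
```

View pics/w3.png

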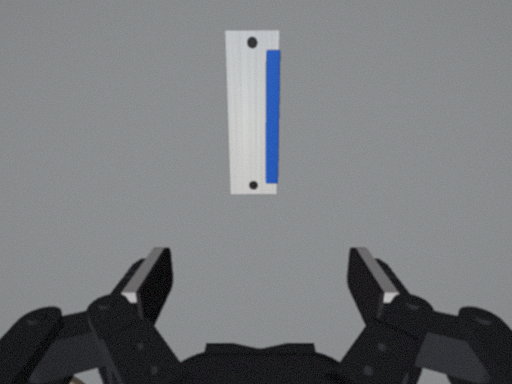

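The blade runs from (252,30) to (254,194). Its bare edge is on the left at x≈228 and the blue bar is at (273,117), nearly parallel to tool x.

Run:
```python
from h import *
f=np.load("w3.npz"); im=f["im"]; P=pose("wrist",dict(position=f["p"],ee_rot=f["q"]))
g=cast(P,blob(mask(im,"blue"),(255,40,290,195)),.036)[:,:2]; print("grip",cv2.minAreaRect(g.astype(np.float32)))
m=mask(im,"bright")|mask(im,"blue"); b=blob(m,(215,20,290,205))
g2=cast(P,b,.006)[:,:2]; print("blade",cv2.minAreaRect(g2.astype(np.float32)))
ys=np.arange(45,180); e=cast(P,[[b[b[:,1]==y,0].min()-.5,y] for y in ys],.006)[:,:2]
u=np.linalg.svd(e-e.mean(0))[2][0]; u*=np.sign(u[0]); n=np.array([-u[1],u[0]]); print("bare edge",e.mean(0),"ang",np.arctan2(u[1],u[0]))
print("grip->edge",(e.mean(0)-g.mean(0))@n, "ends", (cast(P,[[252,b[:,1].min()-.5],[254,b[:,1].max()+.5]],.006)[:,:2]))
```

```text
grip ((0.4437377154827118, -0.3059993386268616), (0.1165761649608612, 0.011067098006606102), 3.7280988693237305)
blade ((0.4404144883155823, -0.28626424074172974), (0.17995814979076385, 0.0819888785481453), 3.7864065170288086)
bare edge [ 0.44491588 -0.24884904] ang 0.01865248759769404
grip->edge 0.05695171441917174 ends [[ 0.53069628 -0.28177157]
 [ 0.35018996 -0.29444871]]
```

Run:
```python
from h import *
f=np.load("w3.npz"); im=f["im"]; P=pose("wrist",dict(position=f["p"],ee_rot=f["q"]))
print(im[117,222:286:4].max(1)); g=cast(P,blob(mask(im,"blue"),(255,40,290,195)),.036)[:,:2]
b=blob((im.max(2)>175)|mask(im,"blue"),(215,20,290,205))
ys=np.arange(45,180); e=cast(P,[[b[b[:,1]==y,0].min()-.5,y] for y in ys],.006)[:,:2]
u=np.linalg.svd(e-e.mean(0))[2][0]; u*=np.sign(u[0]); n=np.array([-u[1],u[0]]); print("bare edge",e.mean(0),"ang",np.arctan2(u[1],u[0]))
print("grip->edge",(e.mean(0)-g.mean(0))@n, "ends", (cast(P,[[252,b[:,1].min()-.5],[254,b[:,1].max()+.5]],.006)[:,:2]))
plan([.4435,-.306,.15],.065,3)
```

```text
[143 144 198 200 203 207 211 204 203 205 203 174 180 181 156 145]
bare edge [ 0.44581625 -0.26219756] ang 0.0668203547573737
grip->edge 0.043566831706313085 ends [[ 0.52258218 -0.28223835]
 [ 0.36298109 -0.29367783]]
at [ 0.3867 -0.2985  0.2513] yaw 0.066 tilt [0.0001 0.0008] t 6.65
[0.094, 0.019, 0.169] 0.003
[0.094, 0.019, 0.169] 0.003
[0.094, 0.019, 0.169] 0.003
```

>>> servo_tool([
  {"dp": [0.095, 0.019, 0.17], "delta_rot": [0, 0, 0], "fingers": 1},
  {"dp": [0.095, 0.019, 0.17], "delta_rot": [0, 0, 0], "fingers": 1},
  {"dp": [0.095, 0.019, 0.16], "delta_rot": [0, 0, 0], "fingers": 1},
  {"dp": [0, 0, 0], "delta_rot": [0, 0, 0], "fingers": 0.7},
  {"dp": [0, 0, 0], "delta_rot": [0, 0, 0], "fingers": 0.6},
])

```text
clock: 7.15
position: [0.4438, -0.3063, 0.1512]
ee_rot: [-0.001, 0.999, 0.033, -0.001]
contact_force: [-0.3, -0.6, -0.0]
width: 0.0588
gripper_force: 0.0
```

Run:
```python
from h import *
plan([.4435,-.306,.083],.066,3)
```

```text
at [ 0.4438 -0.3063  0.1512] yaw 0.0661 tilt [0.0017 0.0014] t 7.15
[-0.001, -0.001, 0.114] 0.0
[-0.001, -0.001, 0.114] 0.0
[-0.001, -0.001, 0.114] 0.0
```

>>> servo_tool([
  {"dp": [0, 0, 0.14], "delta_rot": [0, 0, 0], "fingers": 0.5},
  {"dp": [0, 0, 0.12], "delta_rot": [0, 0, 0], "fingers": 0.45},
  {"dp": [0, 0, 0.075], "delta_rot": [0, 0, 0], "fingers": 0.45},
  {"dp": [0, 0, 0], "delta_rot": [0, 0, 0], "fingers": 0.4},
  {"dp": [0, 0, 0], "delta_rot": [0, 0, 0], "fingers": 0.3},
])

```text
clock: 7.65
position: [0.444, -0.3077, 0.0862]
ee_rot: [0.001, 0.999, 0.032, 0.001]
contact_force: [-0.3, -0.0, 1.4]
width: 0.0256
gripper_force: 0.0
```

>>> servo_tool([
  {"dp": [0, 0, 0], "delta_rot": [0, 0, 0], "fingers": 0},
  {"dp": [0, 0, 0], "delta_rot": [0, 0, 0], "fingers": 0},
  {"dp": [0, 0, 0], "delta_rot": [0, 0, 0], "fingers": 0},
  {"dp": [0, 0, 0], "delta_rot": [0, 0, 0], "fingers": 0},
], force=60)

```text
clock: 8.05
position: [0.4443, -0.3077, 0.0866]
ee_rot: [0.001, 0.999, 0.032, 0.001]
contact_force: [-0.6, 0.7, 6.1]
width: 0.0108
gripper_force: 61.0
```

Run:
```python
from h import *
plan([.4435,-.306,.18],.066,3); print(readout.get_state()["contact_force"])
```

```text
at [ 0.4443 -0.3077  0.0866] yaw 0.0638 tilt [-0.0022 -0.0019] t 8.05
[-0.001, -0.003, -0.156] -0.007
[-0.001, -0.003, -0.156] -0.007
[-0.001, -0.003, -0.156] -0.007
[-0.5741993   0.6517701   6.12605733]
```

>>> servo_tool([
  {"dp": [0, 0, -0.1], "delta_rot": [0, 0, 0], "fingers": 0},
  {"dp": [0, 0, -0.2], "delta_rot": [0, 0, 0], "fingers": 0},
  {"dp": [0, 0, -0.2], "delta_rot": [0, 0, 0], "fingers": 0},
  {"dp": [0, 0, -0.1], "delta_rot": [0, 0, 0], "fingers": 0},
])

```text
clock: 8.45
position: [0.4446, -0.3083, 0.2083]
ee_rot: [0.002, 0.999, 0.032, 0.002]
contact_force: [0.1, -0.9, -4.1]
width: 0.0108
gripper_force: 59.5
```

Run:
```python
from h import *
plan([.559,.0439,.195],-.151,10); s=readout.get_state(); print(s["contact_force"],s["moment"],s["width"])
```

```text
at [ 0.4446 -0.3083  0.2083] yaw 0.064 tilt [-0.0041 -0.0046] t 8.45
[0.068, -0.172, 0.007] 0.215
[0.065, -0.173, 0.007] 0.215
[0.061, -0.175, 0.007] 0.215
[0.057, -0.176, 0.007] 0.215
[0.053, -0.177, 0.007] 0.215
[0.05, -0.178, 0.007] 0.215
[0.046, -0.179, 0.007] 0.215
[0.042, -0.18, 0.007] 0.215
[0.038, -0.181, 0.007] 0.215
[0.034, -0.182, 0.007] 0.215
[ 0.1224402  -0.88494835 -4.11130651] [-0.11750701 -0.05357294  0.00845882] 0.010788241906396039
```

Holding about 0.4 kg, so the grasp is firm.

>>> servo_tool([
  {"dp": [0.07, -0.17, 0], "delta_rot": [0, 0, 0.215], "fingers": 0},
  {"dp": [0.065, -0.175, 0], "delta_rot": [0, 0, 0.215], "fingers": 0},
  {"dp": [0.06, -0.175, 0.01], "delta_rot": [0, 0, 0.215], "fingers": 0},
  {"dp": [0.055, -0.175, 0], "delta_rot": [0, 0, 0.215], "fingers": 0},
  {"dp": [0.055, -0.175, 0], "delta_rot": [0, 0, 0.215], "fingers": 0},
])

```text
clock: 8.95
position: [0.5007, -0.1306, 0.2027]
ee_rot: [0.0, 1.0, -0.022, -0.0]
contact_force: [-0.9, 0.2, -4.3]
width: 0.0107
gripper_force: 59.7
```

>>> servo_tool([
  {"dp": [0.05, -0.18, 0], "delta_rot": [0, 0, 0.215], "fingers": 0},
  {"dp": [0.045, -0.18, 0.01], "delta_rot": [0, 0, 0.215], "fingers": 0},
  {"dp": [0.04, -0.18, 0], "delta_rot": [0, 0, 0.215], "fingers": 0},
  {"dp": [0.04, -0.18, 0], "delta_rot": [0, 0, 0.215], "fingers": 0},
  {"dp": [0.03, -0.18, 0], "delta_rot": [0, 0, 0.215], "fingers": 0},
])

```text
clock: 9.45
position: [0.5574, 0.0452, 0.2007]
ee_rot: [0.0, 0.997, -0.076, 0.0]
contact_force: [0.0, -0.2, -4.0]
width: 0.0106
gripper_force: 59.7
```

>>> servo_tool([
  {"dp": [0, 0, 0], "delta_rot": [0, 0, 0], "fingers": 0},
  {"dp": [0, 0, 0], "delta_rot": [0, 0, 0], "fingers": 0},
  {"dp": [0, 0, 0], "delta_rot": [0, 0, 0], "fingers": 0},
])

```text
clock: 9.75
position: [0.5569, 0.0432, 0.2004]
ee_rot: [0.0, 0.997, -0.076, -0.0]
contact_force: [-0.2, 0.5, -4.7]
width: 0.0109
gripper_force: 60.0
```

Run:
```python
from h import *
plan([.559,.0439,.145],-.151,5)
```

```text
at [0.5569 0.0432 0.2004] yaw -0.1512 tilt [ 0.0008 -0.0009] t 9.75
[0.002, -0.001, 0.055] -0.0
[0.002, -0.001, 0.055] -0.0
[0.002, -0.001, 0.055] -0.0
[0.002, -0.001, 0.055] -0.0
[0.002, -0.001, 0.055] -0.0
```

>>> servo_tool([
  {"dp": [0.005, -0.002, 0.07], "delta_rot": [0, 0, 0], "fingers": 0},
  {"dp": [0.005, -0.002, 0.08], "delta_rot": [0, 0, 0], "fingers": 0},
  {"dp": [0, 0, 0.08], "delta_rot": [0, 0, 0], "fingers": 0},
  {"dp": [0, 0, 0.06], "delta_rot": [0, 0, 0], "fingers": 0},
  {"dp": [0, 0, 0.03], "delta_rot": [0, 0, 0], "fingers": 0},
])

```text
clock: 10.25
position: [0.5588, 0.0434, 0.1354]
ee_rot: [0.0, 0.997, -0.076, -0.001]
contact_force: [-0.5, -0.2, -4.7]
width: 0.0104
gripper_force: 59.9
```

>>> servo_tool([
  {"dp": [0, 0, 0.01], "delta_rot": [0, 0, 0], "fingers": 0},
  {"dp": [0, 0, 0.01], "delta_rot": [0, 0, 0], "fingers": 0},
  {"dp": [0, 0, 0], "delta_rot": [0, 0, 0], "fingers": 0},
])

```text
clock: 10.55
position: [0.5599, 0.0442, 0.1328]
ee_rot: [0.0, 0.997, -0.076, 0.0]
contact_force: [-0.4, 0.5, -5.3]
width: 0.0105
gripper_force: 59.9
```

Run:
```python
from h import *
plan([.559,.0439,.127],-.151,3); print(readout.get_state()["contact_force"])
im,_=imaging.get_image("side"); cv2.imwrite("pics/s4.png",cv2.resize(im[170:270,190:330,::-1],None,fx=5,fy=5,interpolation=cv2.INTER_CUBIC))
```

```text
at [0.5599 0.0442 0.1328] yaw -0.1513 tilt [-0.0009 -0.    ] t 10.55
[-0.001, 0.001, 0.01] -0.001
[-0.001, 0.001, 0.01] -0.001
[-0.001, 0.001, 0.01] -0.001
[-0.37409158  0.54982062 -5.33503289]
```

View pics/s4.png

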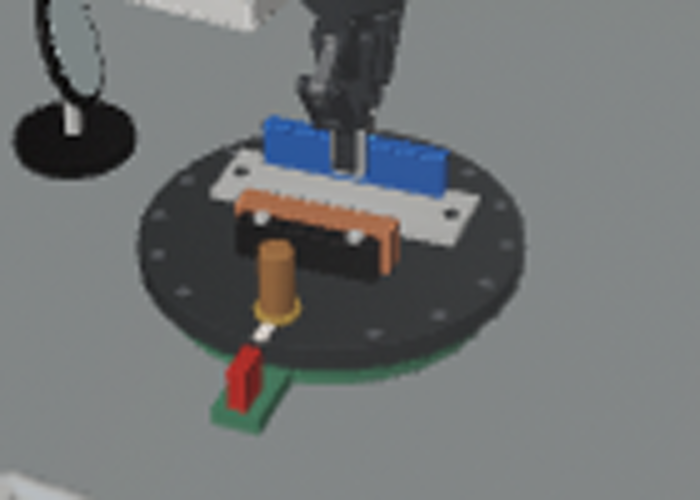

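The straightedge hangs level just in front of the copper face and parallel to it; the mark is still at the pointer. Lowering gently now.

>>> servo_tool([
  {"dp": [0, 0, 0.01], "delta_rot": [0, 0, 0], "fingers": 0},
  {"dp": [0, 0, 0.01], "delta_rot": [0, 0, 0], "fingers": 0},
  {"dp": [0, 0, 0.005], "delta_rot": [0, 0, 0], "fingers": 0},
  {"dp": [0, 0, 0], "delta_rot": [0, 0, 0], "fingers": 0},
])

```text
clock: 11.0
position: [0.5594, 0.0444, 0.1273]
ee_rot: [0.0, 0.997, -0.075, -0.0]
contact_force: [-1.1, -0.8, -4.9]
width: 0.0107
gripper_force: 59.9
```

>>> servo_tool([
  {"dp": [0, 0, 0.005], "delta_rot": [0, 0, 0], "fingers": 0},
  {"dp": [0, 0, 0], "delta_rot": [0, 0, 0], "fingers": 0},
])

```text
clock: 11.2
position: [0.5597, 0.0443, 0.1266]
ee_rot: [0.0, 0.997, -0.076, 0.0]
contact_force: [-0.7, -0.9, -3.5]
width: 0.0105
gripper_force: 60.3
```

>>> servo_tool([
  {"dp": [0, -0.015, 0], "delta_rot": [0, 0, 0], "fingers": 0},
  {"dp": [0, -0.015, 0], "delta_rot": [0, 0, 0], "fingers": 0},
  {"dp": [0, -0.015, 0], "delta_rot": [0, 0, 0], "fingers": 0},
  {"dp": [0, -0.01, 0], "delta_rot": [0, 0, 0], "fingers": 0},
  {"dp": [0, 0, 0], "delta_rot": [0, 0, 0], "fingers": 0},
])

```text
clock: 11.7
position: [0.5615, 0.0557, 0.1266]
ee_rot: [-0.0, 0.997, -0.075, 0.0]
contact_force: [0.7, 0.5, -3.1]
width: 0.0108
gripper_force: 60.3
```

>>> servo_tool([
  {"dp": [0, -0.005, 0], "delta_rot": [0, 0, 0], "fingers": 0},
  {"dp": [0, 0, 0], "delta_rot": [0, 0, 0], "fingers": 0},
])

```text
clock: 11.9
position: [0.5616, 0.0562, 0.1266]
ee_rot: [0.0, 0.997, -0.076, 0.0]
contact_force: [0.2, -1.1, -2.0]
width: 0.0107
gripper_force: 60.4
```

>>> servo_tool([
  {"dp": [0, -0.005, 0], "delta_rot": [0, 0, 0], "fingers": 0},
  {"dp": [0, 0, 0], "delta_rot": [0, 0, 0], "fingers": 0},
])

```text
clock: 12.1
position: [0.5617, 0.0571, 0.1266]
ee_rot: [0.0, 0.997, -0.076, 0.0]
contact_force: [0.5, -1.4, -1.0]
width: 0.0106
gripper_force: 60.5
```

>>> servo_tool([
  {"dp": [0, -0.005, 0], "delta_rot": [0, 0, 0], "fingers": 0},
  {"dp": [0, 0, 0], "delta_rot": [0, 0, 0], "fingers": 0},
])

```text
clock: 12.3
position: [0.5618, 0.0581, 0.1266]
ee_rot: [0.0, 0.997, -0.075, 0.0]
contact_force: [0.1, -2.2, -0.4]
width: 0.0109
gripper_force: 60.5
```

>>> servo_tool([
  {"dp": [0, -0.004, 0], "delta_rot": [0, 0, 0], "fingers": 0},
  {"dp": [0, 0, 0], "delta_rot": [0, 0, 0], "fingers": 0},
])

```text
clock: 12.5
position: [0.5619, 0.0586, 0.1266]
ee_rot: [0.0, 0.997, -0.075, 0.0]
contact_force: [-0.1, -3.5, -0.2]
width: 0.011
gripper_force: 60.6
```

>>> servo_tool([
  {"dp": [0, -0.004, 0], "delta_rot": [0, 0, 0], "fingers": 0},
  {"dp": [0, 0, 0], "delta_rot": [0, 0, 0], "fingers": 0},
])

```text
clock: 12.7
position: [0.562, 0.0587, 0.1266]
ee_rot: [0.001, 0.997, -0.075, 0.0]
contact_force: [-1.5, -6.2, 1.6]
width: 0.0108
gripper_force: 60.8
```

>>> servo_tool([
  {"dp": [0, -0.004, 0], "delta_rot": [0, 0, 0], "fingers": 0},
  {"dp": [0, 0, 0], "delta_rot": [0, 0, 0], "fingers": 0},
])

```text
clock: 12.9
position: [0.562, 0.0589, 0.1267]
ee_rot: [0.002, 0.997, -0.075, 0.0]
contact_force: [-1.2, -8.1, 1.4]
width: 0.0106
gripper_force: 60.8
```

Pushing further no longer moves it (y = 0.0588, the predicted spot was 0.0587), so it is against the face. Releasing.

>>> servo_tool([
  {"dp": [0, 0.004, 0], "delta_rot": [0, 0, 0], "fingers": 0},
  {"dp": [0, 0, 0], "delta_rot": [0, 0, 0], "fingers": 0.25},
  {"dp": [0, 0, 0], "delta_rot": [0, 0, 0], "fingers": 0.35},
  {"dp": [0, 0, 0], "delta_rot": [0, 0, 0], "fingers": 0.35},
])

```text
clock: 13.3
position: [0.5621, 0.0603, 0.1266]
ee_rot: [-0.0, 0.997, -0.076, 0.0]
contact_force: [-0.7, -0.4, 0.6]
width: 0.0301
gripper_force: 0.0
```

>>> servo_tool([
  {"dp": [0, 0, -0.05], "delta_rot": [0, 0, 0], "fingers": 0.35},
  {"dp": [0, 0, -0.1], "delta_rot": [0, 0, 0], "fingers": 0.35},
  {"dp": [0, 0, -0.2], "delta_rot": [0, 0, 0], "fingers": 0.35},
  {"dp": [0, 0, -0.24], "delta_rot": [0, 0, 0], "fingers": 0.35},
  {"dp": [-0.2, 0, -0.1], "delta_rot": [0, 0, 0], "fingers": 0.35},
])

```text
clock: 13.8
position: [0.5285, 0.0654, 0.2699]
ee_rot: [-0.0, 0.997, -0.076, 0.007]
contact_force: [-0.7, 0.3, 0.6]
width: 0.0299
gripper_force: 0.0
```

>>> servo_tool([
  {"dp": [-0.2, 0, 0], "delta_rot": [0, 0, 0], "fingers": 0.35},
  {"dp": [0, 0, 0], "delta_rot": [0, 0, 0], "fingers": 0.35},
  {"dp": [0, 0, 0], "delta_rot": [0, 0, 0], "fingers": 0.35},
  {"dp": [0, 0, 0], "delta_rot": [0, 0, 0], "fingers": 0.35},
])

```text
clock: 14.2
position: [0.4838, 0.0718, 0.265]
ee_rot: [-0.0, 0.997, -0.075, 0.001]
contact_force: [1.0, 0.6, 0.5]
width: 0.0303
gripper_force: 0.0
```

Run:
```python
from h import *
s=readout.get_state(); im,d=imaging.get_image("wrist"); np.savez("w5.npz",im=im,d=d,p=s["position"],q=s["ee_rot"])
cv2.imwrite("pics/w5.png",im[:,:,::-1]); print(s["position"])
```

```text
[0.48380487 0.07182954 0.26500419]
```

View pics/w5.png

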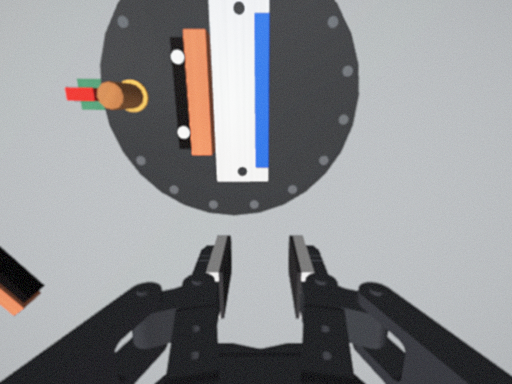

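The straightedge lies along the shoe, its left edge running (209,0)-(217,181) and parallel to the copper edge (206,29)-(212,154). A thin dark strip separates the two, so I'll measure the gap.

Run:
```python
from h import *
f=np.load("w5.npz"); im=f["im"]; P=pose("wrist",dict(position=f["p"],ee_rot=f["q"]))
print(im[90,180:222].tolist())
cp=blob(mask(im,"copper"),(175,20,235,165)); bl=blob(im.min(2)>150,(200,2,272,190))
def line(p,ys,z,f,o):
    e=cast(P,[[f(p[p[:,1]==y,0])+o,y] for y in ys],z)[:,:2]; u=np.linalg.svd(e-e.mean(0))[2][0]; u*=np.sign(u[0]); return e.mean(0),u
ys=np.arange(40,145)
a,u=line(cp,ys,.07,np.max,.5); b,v=line(bl,ys,.046,np.min,-.5); n=np.array([-u[1],u[0]])
print("face@.07",a,np.arctan2(u[1],u[0]),"edge",b,np.arctan2(v[1],v[0]),"gap",(a-b)@n)
e=cast(P,[[240,bl[:,1].max()+.5]],.046)[0,:2]; print("end->middle along",(e+0.08*v-[.568,.1022])@u)
for z in(.04,.046):
  a2,_=line(cp,ys,z,np.max,.5); print("if copper border is at z",z,"gap",(a2-b)@n)
print("depth row 90",np.round(f["d"][90,195:225],4).tolist())
```

```text
[[23, 25, 18], [32, 34, 33], [26, 25, 28], [34, 32, 34], [23, 24, 24], [39, 33, 31], [81, 52, 36], [173, 106, 76], [233, 142, 101], [237, 151, 106], [239, 155, 111], [238, 155, 107], [237, 151, 105], [237, 152, 108], [241, 156, 112], [241, 160, 110], [241, 158, 114], [241, 156, 113], [237, 153, 104], [241, 157, 112], [238, 153, 108], [239, 152, 107], [239, 154, 110], [237, 154, 109], [238, 155, 109], [238, 152, 108], [240, 157, 110], [235, 146, 101], [188, 109, 75], [122, 70, 47], [101, 60, 43], [106, 76, 60], [157, 140, 136], [224, 222, 217], [244, 246, 246], [245, 246, 247], [245, 247, 246], [246, 247, 247], [248, 248, 248], [246, 247, 247], [244, 247, 246], [244, 246, 246]]
face@.07 [0.56986251 0.09957608] -0.14751978545101263 edge [0.57056418 0.10217201] -0.15082563043560498 gap -0.0026708627856670895
end->middle along -0.0007020506846127494
if copper border is at z 0.04 gap 0.0019021137394826123
if copper border is at z 0.046 gap 0.0009875184344526613
depth row 90 [0.25049999356269836, 0.2508000135421753, 0.251800000667572, 0.25099998712539673, 0.25029999017715454, 0.250900000333786, 0.2529999911785126, 0.25189998745918274, 0.2508000135421753, 0.251800000667572, 0.25189998745918274, 0.25119999051094055, 0.25110000371932983, 0.2498999983072281, 0.2533999979496002, 0.25940001010894775, 0.2653999924659729, 0.2703999876976013, 0.27379998564720154, 0.27239999175071716, 0.274399995803833, 0.27300000190734863, 0.273499995470047, 0.27320000529289246, 0.2752000093460083, 0.274399995803833, 0.27469998598098755, 0.27390000224113464, 0.2741999924182892, 0.27480000257492065]
```

The strip is the shaded copper face: depth runs continuously from the copper top down to the blade, with no drop to the plate. The blade edge is within about 0.3 mm of the face line measured earlier, parallel to within 0.004 rad, and 0.7 mm off centre. The plate hasn't turned, so I'm handing in.

```bash
python3 -c "
from rig import manip
print(manip.sign_off())"
```

```text
the job is handed in; nothing more can be done
None
```

I handed the job in, with no verdict returned: the mark is within about 0.015 rad of the pointer, and the straightedge lies released on the plate, about 0.3 mm from the copper face line and 0.7 mm off centre.

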